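Put the pastry cutters away on their outlines

ROBOT

A 6-joint arm with a two-finger parallel gripper is mounted at the origin on the work surface. World frame = base frame: x ahead of the robot, y to its left, z up, the work surface at z = 0. Lengths are in m, angles in rad, forces in N, time in s.
With the tool pointing down it reaches from about 0.25 to 0.775 m from the base axis. Payload 4 kg.
Tool frame: the origin (TCP) lies where the fingers leave the gripper's body, on its centre line; the fingertips stand 97 mm ahead of it and the grasp point (between the pads) lies 78 mm ahead of it; z points along the fingers, y is the line along which they close (so a half turn about z gives the same grasp; the last joint's range is limited). The gripper opens to 94 mm and grips with 3 to 60 N. Pads are 16 mm wide; open, the fingers measure 119 mm over their backs; the gripper's body (75 mm by 177 mm) begins 78 mm behind the grasp point.
Start: joints at [-0.103, 0.087, 1.371, -0, 1.684, -0.103], TCP at [0.55, -0, 0.303] pointing down, gripper open.
Joint ranges: [-3.1, 3.1], [-0.76, 2.03], [0.27, 2.55], [-1.08, 4.22], [0.17, 2.65], [-2.57, 2.57]. Speed limits (rad/s): [2.79, 2.79, 3.14, 3.14, 3.14, 3.14].

INTERFACE

Orientations are given as a unit quaternion [w, x, y, z].
In Python, from rig import env gives the robot as it stands. The module is installed in compiled form; this text tells all that it offers.
- The arm moves only by the tool apply_moves, never from a script. Its argument "targets" is a list that holds one entry, the list of rows, each a list of 6 numbers: the shift along the tool's x, y, z in mm, then the turn, a rotation vector about the tool's x, y, z in degrees. A call has 1 to 20 rows; each row shifts and turns the commanded pose from where the row before left it, along the tool's axes as they then stand; what a row does not reach is not made up. A row lasts 1/10 s, in which the tool goes at most 50 mm and 8.59 degrees, less where a joint would pass 70% of its speed; a pose out of reach is approached as far as the arm can. A call with a gripper value outside its range is refused whole. "fingers" is the opening, from 0 (shut) to 1 (fully open), set as the call begins (left out, the last holds). The fingers move at their own pace and stop on an object; "force" is the grip in N (left out, the last holds). Time passes only in rows, so rows that do not move let the fingers close. It gives the time, the measured TCP pose, the force, the opening and the grip force at its end, in the units of the state.
- env.sense(): the state, without advancing time (a new reading comes with each control period).
- env.camera(name): name is "scene" or "side" or "wrist"; returns a dict with "color" (400x640x3 uint8, red, green, blue), "depth" (400x640 float32, m along the optical axis (not along the pixel's ray), 0 where there is no reading), "fx", "fy", "cx", "cy" (pixels), "extrinsics" (4x4, takes a point from camera to world coordinates). Camera axes: x right, y up, looking along -z (the intrinsics and any distortion apply to the point x, -y, -z); pixel columns grow to the right and rows downward; lengths in m; the calibration is good to about 2 mm. A picture is of the moment at which its call begins.
- env.sign_off(): hands the job in; it is judged then, once.
The state is a dict: "time": time; "qpos": joint angles; "dq": joint speeds; "tau": joint torques, N m; "position": TCP position; "ee_rot": TCP orientation; "wrist_force": force on the tool from outside, world axes, zero at the start; "ft_torque": the same for the moment, N m; "finger_gap": opening from 0.0 (shut) to 1.0 (fully open); "gripper_force": force on a finger pad.
Only numpy, scipy, OpenCV 4.12 (cv2) and the standard library are available. Lean on these libraries where they do the work, as an engineer would, in place of code of your own. Each camera call takes 0.05 s, during which the arm holds its last target. There are 200 camera calls.

TASK

Put the four steel pastry cutters away: stand each one upright on the wooden block that bears the black outline of its own shape and size, centred on the outline and, for the square and the oblong one, turned to line up with it. Leave the jar and the bowl where they stand.

Things in the scene. Friction and masses are not known exactly. Their poses are not given: they have to be found in the camera images.
- cutter_large: Steel pastry cutter, large round, 78 mm across, loose, about 0.14 kg: a closed steel body 28 mm tall with a 1.5 mm rim round its top edge, and at the middle of its top an upright round wooden knob, 24 mm in diameter, from 26 to 66 mm above the underside, by which it is picked up. Origin: centre of the underside; z up.
- cutter_small: Steel pastry cutter, small round, 46 mm across, loose, about 0.14 kg: a closed steel body 28 mm tall with a 1.5 mm rim round its top edge, and at the middle of its top an upright round wooden knob, 24 mm in diameter, from 26 to 66 mm above the underside, by which it is picked up. Origin: centre of the underside; z up.
- cutter_square: Steel pastry cutter, square, 62 x 62 mm, sides along its x and y, loose, about 0.14 kg: a closed steel body 28 mm tall with a 1.5 mm rim round its top edge, and at the middle of its top an upright round wooden knob, 24 mm in diameter, from 26 to 66 mm above the underside, by which it is picked up. Origin: centre of the underside; z up.
- cutter_oblong: Steel pastry cutter, oblong with round ends, 84 mm long (along its x) x 42 mm wide, loose, about 0.14 kg: a closed steel body 28 mm tall with a 1.5 mm rim round its top edge, and at the middle of its top an upright round wooden knob, 24 mm in diameter, from 26 to 66 mm above the underside, by which it is picked up. Origin: centre of the underside; z up.
- block_large: Fixed light-wood storage block, 100 x 100 x 12 mm, on the counter, with a flat black silhouette at the middle of its top: large round, 78 mm across (drawn 2 mm larger all round). No recess: the cutter stands on the flat top, 12 mm above the counter. Origin: centre of the underside, at counter height; z up; the silhouette's x and y are the block's.
- block_small: Fixed light-wood storage block, 100 x 100 x 12 mm, on the counter, with a flat black silhouette at the middle of its top: small round, 46 mm across (drawn 2 mm larger all round). No recess: the cutter stands on the flat top, 12 mm above the counter. Origin: centre of the underside, at counter height; z up; the silhouette's x and y are the block's.
- block_square: Fixed light-wood storage block, 100 x 100 x 12 mm, on the counter, with a flat black silhouette at the middle of its top: square, 62 x 62 mm, sides along its x and y (drawn 2 mm larger all round). No recess: the cutter stands on the flat top, 12 mm above the counter. Origin: centre of the underside, at counter height; z up; the silhouette's x and y are the block's.
- block_oblong: Fixed light-wood storage block, 100 x 100 x 12 mm, on the counter, with a flat black silhouette at the middle of its top: oblong with round ends, 84 mm long (along its x) x 42 mm wide (drawn 2 mm larger all round). No recess: the cutter stands on the flat top, 12 mm above the counter. Origin: centre of the underside, at counter height; z up; the silhouette's x and y are the block's.
- jar: Bystander: closed amber jar, 76 mm across, 130 mm tall, loose, standing at the left of the work. Origin: centre of its underside.
- bowl: Bystander: white ceramic bowl, 120 mm across the rim, 55 mm tall, loose, standing at the right of the work. Origin: centre of its underside.
Not all that is in view belongs to the job. Leave any purple look-alike of the cutter_large alone. What is shaped like the cutter_small but turquoise is not meant.

How it is judged:
At the end, for the whole second after the job is handed in: Each cutter stands upright (within 0.1 rad), at rest, on the block with its own outline, centres within 12 mm; the oblong one within 0.25 rad of its outline (either way round), the square one within 0.25 rad (any quarter turn) (horizontal distance between cutter_large and block_large below 0.012 m and z of cutter_large in the frame of block_large between 0.009 and 0.016 m and angle between each of cutter_large, cutter_small, cutter_square, cutter_oblong's own z axis and vertical below 0.1 rad and linear speed of each of cutter_large, cutter_small, cutter_square, cutter_oblong below 0.02 m/s and angular speed of each of cutter_large, cutter_small, cutter_square, cutter_oblong below 0.2 rad/s and horizontal distance between cutter_small and block_small below 0.012 m and z of cutter_small in the frame of block_small between 0.009 and 0.016 m and horizontal distance between cutter_square and block_square below 0.012 m and z of cutter_square in the frame of block_square between 0.009 and 0.016 m and horizontal distance between cutter_oblong and block_oblong below 0.012 m and z of cutter_oblong in the frame of block_oblong between 0.009 and 0.016 m and angle between the x axis of cutter_oblong and the x axis of block_oblong, either way round below 0.25 rad and (angle between the x axis of cutter_square and the x axis of block_square, either way round below 0.25 rad or angle between the x axis of cutter_square and the y axis of block_square, either way round below 0.25 rad)); the robot touches nothing.
It fails at once if the jar is pushed more than 30 mm from where it stood or tipped (distance of jar from where it was at the start of the episode above 0.03 m or angle between jar's own z axis and vertical above 0.5 rad).
It fails at once if the bowl is pushed more than 30 mm from where it stood or tipped (distance of bowl from where it was at the start of the episode above 0.03 m or angle between bowl's own z axis and vertical above 0.5 rad).
It also fails if it takes over 106 s, if anything falls off the work surface, if the arm or the gripper's body presses on something with over 40 N, if the wrist force passes 120 N, or if a joint passes its speed limit or range.

## Working session

There is one attempt and no reset: what is moved stays moved. The work goes in short steps, Python scripts to look and compute and a tool call to move; the robot and the scene stay as the last step left them, time stands still between calls to the robot, and variables do not carry over. Pictures are saved under pics/ and viewed, at most 14 in all, crops included, and the job is handed in when it is done.

Besides the shell and the picture viewer there is one more tool, called after ">>>" as name([rows], argument=value, ...), one row to a line, values as JSON. apply_moves: Moves the arm, as the interface text tells. Its arguments: {"type":"object","properties":{"targets":{"type":"array"},"fingers":{"type":"number"},"force":{"type":"number"}},"required":["targets"]}

```bash
mkdir -p pics; python3 - <<'E'
from rig import env
import cv2
print(env.sense())
for n in ("scene","side","wrist"):
    c=env.camera(n); cv2.imwrite(f"pics/{n}0.png",c["color"][:,:,::-1]); print(n,c["fx"],c["fy"],c["cx"],c["cy"],c["extrinsics"].round(4).tolist(),(c["depth"]>0).mean(),[k for k in c])
E
```

```text
{'time': 0.0, 'qpos': array([-1.03108230e-01,  8.79606126e-02,  1.37222074e+00, -2.68814460e-05,
        1.68358018e+00, -1.03108785e-01]), 'dq': array([ 0.00124157,  0.00043027, -0.00016785, -0.00045085,  0.00045   ,
        0.00100881]), 'tau': array([ 1.28542815e-03, -3.40182602e+01, -3.02423716e+01,  7.18220207e-02,
        3.29729996e-02, -1.13141955e-04]), 'position': array([5.49676493e-01, 1.75238175e-05, 3.01517875e-01]), 'ee_rot': array([-8.33241622e-04,  7.07107228e-01,  7.07105502e-01, -6.94181285e-04]), 'wrist_force': array([-0.40614329,  0.4680182 , -0.09562881]), 'ft_torque': array([ 0.06013795, -0.03330563, -0.01732566]), 'gripper_force': 0.0, 'finger_gap': 1.0002659141253845}
scene 511.9258682931707 511.9258682931707 312.77079015576084 196.25373780210387 [[-0.4749, -0.5904, 0.6526, 1.5805], [0.88, -0.3271, 0.3444, 0.5414], [0.0102, 0.7378, 0.6749, 1.1172], [0.0, 0.0, 0.0, 1.0]] 0.99622265625 ['color', 'depth', 'fx', 'fy', 'cx', 'cy', 'extrinsics']
side 397.2636921217012 397.2636921217012 321.09614938968724 191.5323054800289 [[-0.9446, 0.1756, -0.2771, 0.1641], [-0.3277, -0.4634, 0.8233, 1.0291], [0.0162, 0.8686, 0.4953, 0.7006], [0.0, 0.0, 0.0, 1.0]] 0.99605859375 ['color', 'depth', 'fx', 'fy', 'cx', 'cy', 'extrinsics']
wrist 289.41533443362147 289.41533443362147 313.98234361416667 197.88465179220995 [[1.0, -0.0017, 0.0013, 0.5501], [0.0013, 0.9716, 0.2367, 0.0695], [-0.0016, -0.2367, 0.9716, 0.3847], [0.0, 0.0, 0.0, 1.0]] 0.9911953125 ['color', 'depth', 'fx', 'fy', 'cx', 'cy', 'extrinsics']
```

View pics/scene0.png

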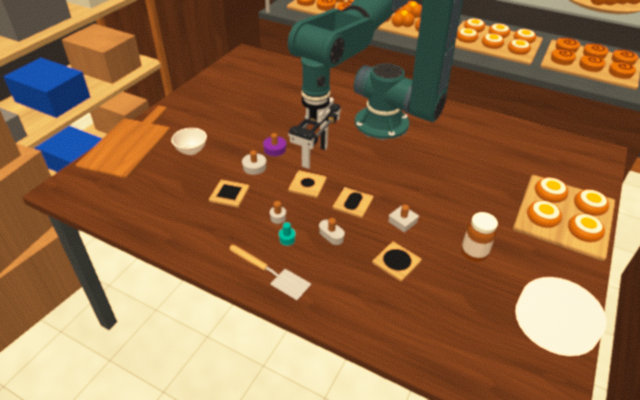

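View pics/side0.png

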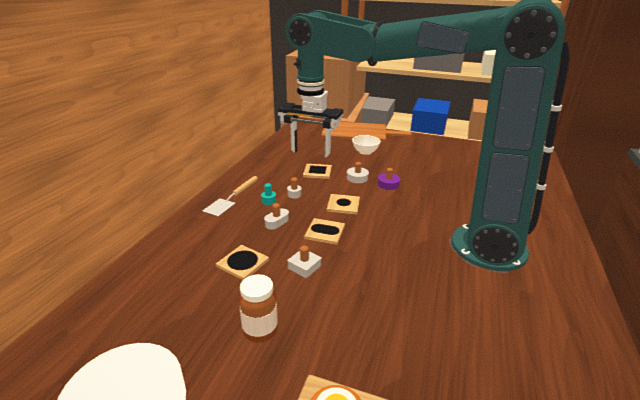

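View pics/wrist0.png

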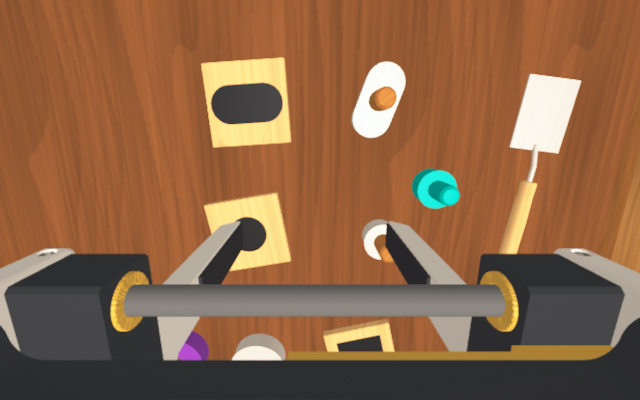

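The scene view shows the blocks: large (397,261), oblong (353,202), small (307,183) and square (229,193). The cutters are square (404,217), oblong (332,232), small (278,213) and large (254,163). The purple look-alike (274,145) and the turquoise one (287,234) stay put, as do the jar (480,235) and the bowl (189,141).

The wrist view shows the oblong cutter and block clearly. The fingers partly hide the rest.

```bash
cat > h.py <<'E'
from rig import env
import cv2, numpy as np
def cloud(name):
    c=env.camera(name); d=c["depth"]; v,u=np.mgrid[0:400,0:640]
    P=np.stack([(u-c["cx"])/c["fx"]*d,-(v-c["cy"])/c["fy"]*d,-d],-1)
    E=c["extrinsics"]; W=P@E[:3,:3].T+E[:3,3]
    hsv=cv2.cvtColor(c["color"],cv2.COLOR_RGB2HSV)
    ok=(d>0)&(W[...,0]>.2)&(W[...,0]<.85)&(abs(W[...,1])<.5)&(W[...,2]<.16)
    return c,W,hsv,ok
def comps(m,W,hsv,tag,mn):
    n,l,s,ce=cv2.connectedComponentsWithStats(m.astype(np.uint8))
    for i in range(1,n):
        if s[i,4]<mn: continue
        p=W[l==i]; r=cv2.minAreaRect((p[:,:2]*1000).astype(np.float32))
        print(tag,"px",ce[i].round().astype(int),"n",s[i,4],"xyz",(np.median(p,0)*1000).round(1),"rect c",np.round(r[0],1),"sz",np.round(r[1],1),"ang",round(r[2],1),"hsv",np.median(hsv[l==i],0).astype(int))
def run(name,mn):
    c,W,hsv,ok=cloud(name); z=W[...,2]; H,S,V=[hsv[...,i].astype(int) for i in range(3)]
    print(name)
    comps(ok&(z>.045)&(z<.085),W,hsv,"high",mn//2)
    comps(ok&(z>.022)&(z<.036)&(S<60),W,hsv,"body",mn)
    comps(ok&(z>.004)&(z<.022)&(V<70),W,hsv,"black",mn)
    comps(ok&(z>.007)&(z<.018),W,hsv,"blk",mn)
E
python3 - <<'E'
from h import *
run("scene",20);run("side",20);run("wrist",60)
E
```

```text
scene
high px [197 143] n 54 xyz [ 510.3 -480.6   51.2] rect c [ 499.6 -480.4] sz [ 34.2 102.5] ang 89.1 hsv [ 19  73 236]
high px [274 137] n 47 xyz [ 350.3 -265.9   57.6] rect c [ 346.9 -267. ] sz [24. 21.] ang 29.8 hsv [ 13 207 158]
high px [253 154] n 48 xyz [ 470.9 -273.7   60. ] rect c [ 468.2 -275.9] sz [18.4 25.3] ang 72.7 hsv [ 13 204 173]
high px [276 205] n 63 xyz [646.3 -74.8  59.9] rect c [642.2 -75.9] sz [22.1 22.2] ang 66.8 hsv [ 13 207 169]
high px [405 209] n 57 xyz [473.5 267.7  60.2] rect c [471.1 267. ] sz [19.  23.2] ang 59.5 hsv [ 13 205 180]
high px [331 222] n 65 xyz [630.6 102.3  60.1] rect c [628.6 100.8] sz [20.2 23.5] ang 80.6 hsv [ 13 206 180]
high px [286 227] n 66 xyz [710.2  -3.1  60.2] rect c [706.5  -4.7] sz [20. 21.] ang 79.6 hsv [ 84 255 147]
high px [471 242] n 160 xyz [517.6 478.4  64.7] rect c [510.1 474.7] sz [57.  18.6] ang 57.0 hsv [ 16  92 207]
body px [254 162] n 103 xyz [ 474.2 -266.6   25.8] rect c [ 467.7 -274.4] sz [62.8 65.2] ang 40.0 hsv [ 19  56 234]
body px [404 217] n 98 xyz [476.8 278.9  26.9] rect c [467.3 267.6] sz [57.5 53.4] a
[... 6254 characters left out ...]
 16 135 212]
blk px [418 180] n 106 xyz [683.6   5.   12.5] rect c [6.896e+02 4.000e-01] sz [44.3 17.8] ang 67.3 hsv [ 87 251 138]
blk px [253 228] n 3954 xyz [470.2 -58.   12.8] rect c [458.6 -70.9] sz [100.2  99.9] ang 10.2 hsv [ 23 110 253]
blk px [372 225] n 92 xyz [627.  -56.3  12.4] rect c [629.  -63.4] sz [42.2 14.3] ang 37.4 hsv [ 16  39 168]
blk px [360 338] n 1661 xyz [ 621.2 -238.1   12.7] rect c [ 616.6 -246.2] sz [100.4  53.9] ang 12.9 hsv [ 22 111 247]
blk px [198 344] n 159 xyz [ 376.4 -245.9   12.5] rect c [ 376.1 -253.1] sz [ 9.9 48.9] ang 26.5 hsv [144 155 132]
blk px [262 342] n 254 xyz [ 473.7 -242.8   12.3] rect c [ 468.4 -252.7] sz [30.  75.2] ang 81.2 hsv [ 16  38 168]
```

```bash
python3 - <<'E'
import cv2
a=cv2.imread("pics/scene0.png")[125:265,180:360]
cv2.imwrite("pics/crop0.png",cv2.resize(a,None,fx=4,fy=4,interpolation=cv2.INTER_CUBIC))
E
```

```text
(no output)
```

View pics/crop0.png

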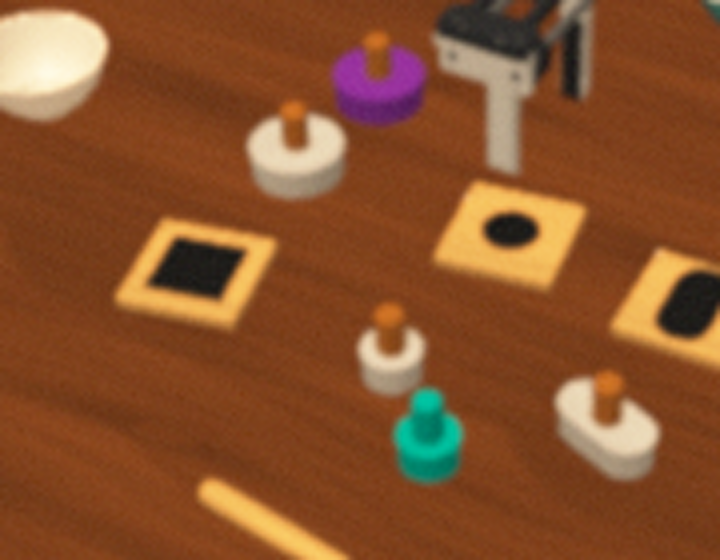

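>>> apply_moves([
  [[25,18.5,18,0,0,0],[25,18.5,18,0,0,0],[25,18.5,18,0,0,0],[25.5,18.8,18,0,0,0],[0,0,0,0,0,0],[0,0,0,0,0,0],[0,0,0,0,0,0]],
], fingers=0.55, force=30)

```text
time: 1.0
position: [0.6243, 0.0999, 0.2317]
ee_rot: [0.001, 0.707, 0.707, 0.0]
wrist_force: [-0.5, -0.1, -0.9]
finger_gap: 0.547
gripper_force: 0.0
```

The crop separates the look-alikes. The steel large round is at crop (297,155), i.e. scene (254,164), and the purple one at (378,85) is ignored. The steel small round is at crop (390,350), i.e. scene (277,212), and the turquoise one at (428,440) is ignored. Next I'll take a second wrist measurement from here.

```bash
python3 - <<'E'
from h import *
run("wrist",80)
E
```

```text
wrist
high px [118   8] n 669 xyz [472.3 259.4  60.8] rect c [468.8 261. ] sz [23.9 13. ] ang 16.0 hsv [ 14 175 158]
high px [313 204] n 604 xyz [624.1 103.3  66.1] rect c [624.2 101. ] sz [23.  23.2] ang 61.2 hsv [ 14 178 224]
high px [327 349] n 45 xyz [639.3 -65.3  47. ] rect c [639.5 -66.2] sz [ 4.7 17.6] ang 89.8 hsv [ 14 172 146]
body px [140  31] n 3074 xyz [475.5 251.9  28.9] rect c [465.5 262.2] sz [55.1 66.1] ang 72.1 hsv [ 19  22 247]
body px [314 194] n 2554 xyz [625.  109.1  28.9] rect c [624.5 100.4] sz [86.7 44.6] ang 70.2 hsv [ 26  11 251]
body px [326 337] n 658 xyz [638.4 -64.5  28.7] rect c [639.1 -68. ] sz [46.8 32.6] ang 0.2 hsv [ 19  23 247]
black px [317   6] n 713 xyz [627.7 278.2  13.6] rect c [627.3 276.8] sz [57.8 13.4] ang 0.2 hsv [150   7  67]
black px [166 196] n 2863 xyz [467.1  98.   13.4] rect c [467.3  97.6] sz [85.5 44.6] ang 3.2 hsv [20 10 50]
blk px [177  32] n 401 xyz [495.9 256.9  12.5] rect c [495.7 256.2] sz [59.3  2.6] ang 71.3 hsv [ 16  41 175]
blk px [315  14] n 3049 xyz [629.6 272.1  13.1] rect c [620.1 267.4] sz [ 32.8 104. ] ang 90.0 hsv [ 22 116 251]
blk px [167 193] n 8535 xyz [468.1 101.4  13. ] rect c [466.5  98. ] sz [101.3 100.3] ang 3.7 hsv [ 22 114 251]
blk px [497 252] n 126 xyz [832.2  31.9  10.1] rect c [833.   33.9] sz [27.8  6.2] ang 83.3 hsv [ 18  36 233]
blk px [324 322] n 214 xyz [637.3 -55.9  12.7] rect c [638.  -61.3] sz [44.1 17.8] ang 4.0 hsv [ 16  39 163]
```

>>> apply_moves([
  [[0.5,0,25,0,0,0],[0,0,30,0,0,0],[0,0,25,0,0,0],[0,0,14,0,0,0],[0,0,7,0,0,0],[0,0,0,0,0,0],[0,0,0,0,0,0]],
])

```text
time: 1.75
position: [0.6251, 0.1008, 0.1315]
ee_rot: [0.001, 0.707, 0.707, 0.001]
wrist_force: [0.5, -1.0, 0.3]
finger_gap: 0.55
gripper_force: 0.0
```

>>> apply_moves([
  [[0,0,0,0,0,0],[0,0,0,0,0,0],[0,0,0,0,0,0],[0,0,0,0,0,0],[0,0,0,0,0,0],[0,0,0,0,0,0]],
], fingers=0.0, force=30)

```text
time: 2.35
position: [0.6245, 0.1011, 0.1301]
ee_rot: [0.0, 0.707, 0.707, 0.0]
wrist_force: [-0.2, 0.7, 1.1]
finger_gap: 0.248
gripper_force: 30.0
```

>>> apply_moves([
  [[0,0,-20,0,0,0],[0,0,-35,0,0,0],[0,0,-35,0,0,0],[-1,-30,0,0,0,0],[-1,-35,0,0,0,0],[-1,-35,0,0,0,0],[0,-35,0,0,0,0],[0,-22.8,0,0,0,0],[0,0,0,0,0,7.4],[0,0,0,0,0,7.4],[0,0,0,0,0,7.4],[0,0,0,0,0,7.4],[0,0,0,0,0,7.4],[0,0,0,0,0,7.4],[0,0,0,0,0,7.4],[0,0,0,0,0,7.4],[0,0,0,0,0,7.5],[0,0,0,0,0,0],[0,0,0,0,0,0]],
])

```text
time: 4.25
position: [0.4663, 0.098, 0.2192]
ee_rot: [-0.0, 0.979, 0.203, -0.0]
wrist_force: [-0.2, 0.7, -2.1]
finger_gap: 0.251
gripper_force: 30.0
```

```bash
python3 - <<'E'
from h import *
c,W,hsv,ok=cloud("wrist")
for n in ("wrist","side"):
    c,W,hsv,ok=cloud(n); z=W[...,2]
    m=ok&(z>.09)&(z<.135)&(abs(W[...,0]-.467)<.07)&(abs(W[...,1]-.098)<.07)&(hsv[...,1]<60)
    comps(m,W,hsv,n,20)
    if n=="wrist": cv2.imwrite("pics/w1.png",c["color"][:,:,::-1])
E
```

```text
wrist px [323 201] n 3256 xyz [489.  103.5 118.2] rect c [486.8 104.4] sz [39.4 52.1] ang 25.7 hsv [ 21  16 251]
wrist px [310 277] n 461 xyz [434.5  88.7 118.1] rect c [437.2  87.3] sz [15.7 29.8] ang 20.4 hsv [ 19  20 249]
side px [326 203] n 368 xyz [455.2 113.1 114.1] rect c [461.1  97.8] sz [85.4 48.4] ang 7.4 hsv [ 16  48 167]
```

View pics/w1.png

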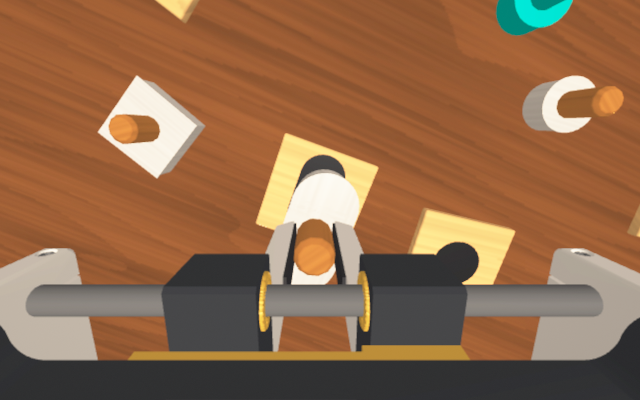

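The wrist view shows the oblong cutter held over its block, with the silhouette just above it at (322,165). I'll check its yaw more carefully before lowering it.

```bash
python3 - <<'E'
from h import *
for n in ("wrist","side","scene"):
    c,W,hsv,ok=cloud(n); z=W[...,2]
    m=ok&(z>.112)&(z<.122)&(abs(W[...,0]-.467)<.07)&(abs(W[...,1]-.098)<.07)&(hsv[...,1]<70)
    p=(W[m][:,:2]*1000).astype(np.float32); print(n,len(p),np.median(W[m][:,2]),cv2.minAreaRect(p), cv2.minEnclosingCircle(p))
    if n=="wrist":
        # long straight sides by bins along x
        for a in range(430,512,8):
            q=p[abs(p[:,0]-a)<2]
            if len(q): print(a,q[:,1].min().round(1),q[:,1].max().round(1))
E
```

```text
wrist 3423 0.11838000457230619 ((466.89422607421875, 98.49903869628906), (83.33881378173828, 44.799312591552734), 4.112401008605957) ((466.80572509765625, 99.7298583984375), 41.68474197387695)
430 82.1 100.6
438 75.6 102.3
446 74.5 78.4
462 110.0 110.9
470 107.8 121.3
478 90.0 121.7
486 77.5 122.1
494 78.8 121.2
502 82.6 117.1
510 97.2 104.3
side 212 0.11861339684765826 ((461.41241455078125, 96.58375549316406), (85.10221099853516, 47.89391326904297), 3.9563393592834473) ((461.3685302734375, 97.21769714355469), 42.57326126098633)
scene 97 0.11580132638083951 ((484.0421142578125, 102.4443588256836), (49.84504699707031, 42.353172302246094), 9.026322364807129) ((481.7975158691406, 106.60905456542969), 28.721452713012695)
```

>>> apply_moves([
  [[0,0,25,0,0,0],[0,0,25,0,0,0],[0,0,15,0,0,0],[0,0,7,0,0,0],[0,0,3,0,0,0],[0,0,1.5,0,0,0],[0,0,0,0,0,0],[0,0,0,0,0,0],[0,0,0,0,0,0]],
])

```text
time: 5.45
position: [0.4669, 0.098, 0.144]
ee_rot: [0.0, 0.979, 0.202, 0.001]
wrist_force: [0.8, -0.9, -2.0]
finger_gap: 0.249
gripper_force: 30.0
```

>>> apply_moves([
  [[0,0,0,0,0,0],[0,0,0,0,0,0],[0,0,0,0,0,0],[0,0,0,0,0,0],[0,0,0,0,0,0]],
], fingers=0.55)

```text
time: 5.95
position: [0.4666, 0.098, 0.1433]
ee_rot: [0.0, 0.979, 0.202, 0.0]
wrist_force: [-0.3, -0.3, -0.0]
finger_gap: 0.553
gripper_force: 0.0
```

>>> apply_moves([
  [[0,0,-15,0,0,0],[0,0,-30,0,0,0],[0,0,-35,0,0,0],[0,0,0,0,0,-7.4],[0,0,0,0,0,-7.4],[0,0,0,0,0,-7.4],[0,0,0,0,0,-7.4],[0,0,0,0,0,-7.4],[0,0,0,0,0,-7.4],[0,0,0,0,0,-7.4],[0,0,0,0,0,-7.4],[0,0,0,0,0,-7.5],[0,0,0,0,0,0],[0,0,0,0,0,0]],
])

```text
time: 7.35
position: [0.4665, 0.098, 0.2232]
ee_rot: [0.0, 0.708, 0.706, 0.0]
wrist_force: [0.9, 0.6, 0.2]
finger_gap: 0.552
gripper_force: 0.0
```

```bash
python3 - <<'E'
from h import *
run("wrist",80)
E
```

```text
wrist
high px [313   6] n 347 xyz [466.5 257.1  57.7] rect c [466.5 259.1] sz [ 8.7 22.7] ang 87.7 hsv [ 14 174 159]
high px [312 208] n 782 xyz [465.3 102.8  77.7] rect c [465.2  99.2] sz [23.2 23.1] ang 78.5 hsv [ 14 176 223]
body px [312  26] n 3194 xyz [466.3 251.9  29. ] rect c [464.1 258.9] sz [48.4 64.9] ang 72.3 hsv [ 26   7 252]
black px [493   4] n 358 xyz [627.2 275.1  13.6] rect c [627. 274.] sz [45.2  8.3] ang 0.2 hsv [ 0  9 58]
black px [308 335] n 1053 xyz [459.6 -70.5  13.3] rect c [459.  -70.1] sz [46.2 44. ] ang 0.1 hsv [150  10  52]
blk px [491  12] n 2587 xyz [630.5 269.3  13. ] rect c [618.5 265.4] sz [ 27.7 102.4] ang 89.2 hsv [ 22 116 252]
blk px [302  49] n 188 xyz [457.  237.8  12.7] rect c [456.9 237.9] sz [ 0.9 61.3] ang 72.2 hsv [ 16  38 166]
blk px [314 184] n 4731 xyz [467.1 124.3  12.8] rect c [466.4  98.5] sz [100.1  99.8] ang 3.7 hsv [ 24 109 254]
blk px [520 269] n 152 xyz [694.3  15.6  12.5] rect c [699.6  14.7] sz [29.5  6.3] ang 11.9 hsv [ 87 253 140]
blk px [307 333] n 2979 xyz [458.5 -67.5  12.9] rect c [458.2 -68.3] sz [ 48.3 108.8] ang 89.6 hsv [ 23 110 252]
```

Oblong cutter placed: knob at (465,99), top at 78 mm. The square one is next.

>>> apply_moves([
  [[25,0,0,0,0,0],[40,0,0,0,0,0],[40,0,0,0,0,0],[40,0,0,0,0,0],[23.5,0,0,0,0,0],[0,0,0,0,0,0],[0,0,0,0,0,0],[0,0,0,0,0,0]],
])

```text
time: 8.2
position: [0.4666, 0.2655, 0.2231]
ee_rot: [0.0, 0.708, 0.707, -0.0]
wrist_force: [1.1, 0.2, 0.2]
finger_gap: 0.551
gripper_force: 0.0
```

```bash
python3 - <<'E'
from h import *
run("wrist",80)
E
```

```text
wrist
high px [314 205] n 646 xyz [467.  270.2  66.1] rect c [467.1 267.9] sz [22.7 23. ] ang 89.3 hsv [ 18 160 253]
high px [312 348] n 79 xyz [464.9 110.   47.8] rect c [465.3 109.4] sz [18.   5.8] ang 1.2 hsv [ 14 169 197]
body px [314 195] n 3491 xyz [467.  272.5  28.9] rect c [466.9 267.1] sz [65.5 64.8] ang 72.2 hsv [  0   0 255]
body px [313 328] n 571 xyz [465.9 119.4  28.9] rect c [466.4 114.6] sz [15.6 80.2] ang 88.8 hsv [ 16  36 220]
blk px [472 149] n 10057 xyz [625.3 313.9  13.2] rect c [627.2 311. ] sz [100.5 101. ] ang 76.7 hsv [ 17  44 106]
blk px [315 324] n 861 xyz [468.2 117.1  12.9] rect c [466.6 100.3] sz [ 48.2 103.4] ang 88.3 hsv [ 24  72 254]
```

>>> apply_moves([
  [[2,0.5,25,0,0,0],[0,0,30,0,0,0],[0,0,20,0,0,0],[0,0,12,0,0,0],[0,0,6,0,0,0],[0,0,0,0,0,0],[0,0,0,0,0,0]],
])

```text
time: 8.95
position: [0.4678, 0.2685, 0.1314]
ee_rot: [0.0, 0.707, 0.707, 0.001]
wrist_force: [-0.1, -0.4, -0.2]
finger_gap: 0.548
gripper_force: 0.0
```

>>> apply_moves([
  [[0,0,0,0,0,0],[0,0,0,0,0,0],[0,0,0,0,0,0],[0,0,0,0,0,0],[0,0,0,0,0,0],[0,0,0,0,0,0]],
], fingers=0.0)

```text
time: 9.55
position: [0.4671, 0.2686, 0.1305]
ee_rot: [0.0, 0.707, 0.707, 0.0]
wrist_force: [-0.7, -0.1, 2.0]
finger_gap: 0.253
gripper_force: 30.0
```

>>> apply_moves([
  [[0,0,-20,0,0,0],[0,0,-35,0,0,0],[0,0,-35,0,0,0],[0,0,0,0,0,0],[0,0,0,0,0,0]],
])

```text
time: 10.05
position: [0.467, 0.2685, 0.2201]
ee_rot: [0.0, 0.707, 0.707, 0.0]
wrist_force: [0.2, 0.3, -1.7]
finger_gap: 0.248
gripper_force: 30.0
```

>>> apply_moves([
  [[-20,10.3,0,0,0,0],[-35,10.3,0,0,0,0],[-39,10.3,0,0,0,0],[-39,10.3,0,0,0,0],[-39,10.3,0,0,0,0],[-39,10.3,0,0,0,0],[-39,10.3,0,0,0,0],[-39,10.3,0,0,0,0],[-39,10.3,0,0,0,0],[-39,10.3,0,0,0,0],[-39,10.3,0,0,0,0],[-39,10.3,0,0,0,0],[-39,10.3,0,0,0,0],[-39,10.3,0,0,0,0],[-15,10.3,0,0,0,0],[0,0,0,0,0,0],[0,0,0,0,0,0]],
])

```text
time: 11.75
position: [0.6206, -0.2689, 0.217]
ee_rot: [-0.003, 0.707, 0.707, -0.001]
wrist_force: [0.3, 0.4, -1.8]
finger_gap: 0.251
gripper_force: 30.0
```

>>> apply_moves([
  [[0,0,0,0,0,-6.2],[0,0,0,0,0,-6.2],[0,0,0,0,0,-6.2],[0,0,0,0,0,-6.2],[0,0,0,0,0,-6.2],[0,0,0,0,0,0],[0,0,0,0,0,0]],
])

```text
time: 12.45
position: [0.6212, -0.2681, 0.2197]
ee_rot: [-0.001, 0.493, 0.87, 0.0]
wrist_force: [-0.1, -0.2, -1.7]
finger_gap: 0.249
gripper_force: 30.0
```

```bash
cat >> h.py <<'E'
def held(x,y,lo=.112,hi=.122):
    for n in ("wrist","side","scene"):
        c,W,hsv,ok=cloud(n); z=W[...,2]; b=(abs(W[...,0]-x)<.075)&(abs(W[...,1]-y)<.075)
        for t,m in (("held",ok&b&(z>lo)&(z<hi)&(hsv[...,1]<70)),("blk",ok&b&(z>.007)&(z<.018))):
            p=(W[m][:,:2]*1000).astype(np.float32)
            if len(p)>20: r=cv2.minAreaRect(p); print(n,t,len(p),np.round(r[0],1),np.round(r[1],1),round(r[2],1))
E
python3 -c "
from h import *
held(.6215,-.2705)"
```

```text
wrist held 4150 [ 622.7 -269.4] [65.  65.7] 13.0
wrist blk 3812 [ 622.  -270.2] [100.3  99.3] 13.3
side held 101 [ 617.7 -267.3] [65.3 62.5] 12.9
side blk 330 [ 620.2 -274. ] [103.2 116.5] 13.6
scene held 168 [ 625.  -267.8] [66.8 63.3] 11.9
scene blk 589 [ 623.9 -269.6] [107.  100.8] 12.9
```

>>> apply_moves([
  [[-1,0,25,0,0,0],[0,0,25,0,0,0],[0,0,15,0,0,0],[0,0,7,0,0,0],[0,0,3,0,0,0],[0,0,1.5,0,0,0],[0,0,0,0,0,0],[0,0,0,0,0,0],[0,0,0,0,0,0]],
])

```text
time: 13.5
position: [0.6224, -0.2705, 0.1447]
ee_rot: [0.001, 0.492, 0.87, 0.0]
wrist_force: [-0.6, -0.9, -1.8]
finger_gap: 0.249
gripper_force: 30.0
```

>>> apply_moves([
  [[0,0,0,0,0,0],[0,0,0,0,0,0],[0,0,0,0,0,0],[0,0,0,0,0,0],[0,0,0,0,0,0]],
], fingers=0.55)

```text
time: 14.0
position: [0.6221, -0.2704, 0.1438]
ee_rot: [0.0, 0.492, 0.87, 0.0]
wrist_force: [0.7, 0.4, -1.1]
finger_gap: 0.544
gripper_force: 0.0
```

>>> apply_moves([
  [[0,0,-15,0,0,0],[0,0,-30,0,0,0],[0,0,-35,0,0,0],[0,0,0,0,0,6.2],[0,0,0,0,0,6.2],[0,0,0,0,0,6.2],[0,0,0,0,0,6.2],[0,0,0,0,0,6.2],[0,0,0,0,0,0],[0,0,0,0,0,0]],
])

```text
time: 15.0
position: [0.6222, -0.2705, 0.2247]
ee_rot: [0.001, 0.706, 0.708, 0.0]
wrist_force: [0.4, 0.2, -0.0]
finger_gap: 0.549
gripper_force: 0.0
```

```bash
python3 -c "
from h import *
held(.6215,-.2705,.036,.046);run('wrist',80)"
```

```text
wrist held 3698 [ 624.  -271.7] [65.2 65.6] 13.2
wrist blk 4055 [ 621.8 -270.3] [100.2  99.8] 13.4
side held 110 [ 619.9 -272. ] [65.5 73.4] 12.9
side blk 199 [ 616.5 -267.8] [101.3 104. ] 15.7
scene held 130 [ 628.4 -269.2] [65.  62.1] 11.7
scene blk 282 [ 625.6 -269.1] [102.8 101.4] 14.3
wrist
high px [ 13 203] n 708 xyz [ 354.4 -267.3   57.5] rect c [ 351.4 -268.2] sz [13.5 23.9] ang 4.9 hsv [ 14 174 162]
high px [316 210] n 784 xyz [ 624.2 -267.6   77.7] rect c [ 623.9 -271.2] sz [23.2 23. ] ang 27.1 hsv [ 14 176 222]
high px [140 213] n 833 xyz [ 469.9 -275.    64.9] rect c [ 465.9 -276.7] sz [22.2 22.5] ang 62.3 hsv [ 14 176 218]
body px [333   3] n 215 xyz [638.8 -97.9  28.9] rect c [638.1 -97.9] sz [ 6.9 30.5] ang 86.7 hsv [ 23   8 252]
body px [159 203] n 3921 xyz [ 471.6 -269.5   28.8] rect c [ 465.  -277.5] sz [80.5 80. ] ang 40.5 hsv [ 20  19 250]
black px [132   3] n 191 xyz [459.4 -92.5  13.6] rect c [459.  -93.4] sz [ 6.5 31.5] ang 89.7 hsv [150  10  51]
blk px [138  20] n 4498 xyz [ 459.7 -105.9   12.9] rect c [ 463.8 -101.9] sz [101.2  40.2] ang 9.7 hsv [ 23 115 253]
blk px [331   9] n 186 xyz [637.3 -97.5  12.6] rect c [639.3 -94.2] sz [39.3 11.6] ang 1.8 hsv [ 16  38 172]
blk px [519  26] n 515 xyz [ 808.2 -110.9   14.4] rect c [ 815.1 -107.9] sz [39.9 18.8] ang 85.9 hsv [ 16 136 209]
blk px [310 182] n 4088 xyz [ 615.4 -244.1   12.8] rect c [ 622.1 -270.4] sz [100.1 100.1] ang 13.4 hsv [ 23 112 254]
blk px [ 75 185] n 599 xyz [ 378.5 -258.    12.6] rect c [ 367.4 -262.3] sz [33.5 76.3] ang 16.0 hsv [144 155 135]
blk px [190 188] n 306 xyz [ 497.7 -259.5   12.5] rect c [ 487.9 -265.2] sz [26.9 73.4] ang 27.5 hsv [ 16  39 182]
```

Square placed within about 2 mm. Next is the large round, at (465.5,-277).

>>> apply_moves([
  [[-1.3,-25,0,0,0,0],[-1.3,-35,0,0,0,0],[-1.3,-35,0,0,0,0],[-1.3,-35,0,0,0,0],[-1.3,-26.7,0,0,0,0],[0,0,0,0,0,0],[0,0,0,0,0,0],[0,0,0,0,0,0]],
])

```text
time: 16.0
position: [0.4662, -0.2769, 0.2239]
ee_rot: [0.0, 0.707, 0.707, 0.0]
wrist_force: [-0.1, 0.1, 0.9]
finger_gap: 0.55
gripper_force: 0.0
```

```bash
python3 -c "
from h import *
held(.4655,-.277,.023,.034);run('wrist',80)"|head -7
```

```text
wrist held 4312 [ 464.6 -277.1] [80.4 80.1] 31.5
side held 146 [ 459.8 -272.9] [77.7 77.9] 18.2
side blk 53 [ 454.1 -251.4] [71.5 28.9] 12.0
scene held 153 [ 470.5 -272.7] [70.1 72.8] 38.1
scene blk 59 [ 454.8 -257.3] [ 52.8 116.4] 66.8
wrist
high px [178 198] n 790 xyz [ 349.3 -266.4   65.5] rect c [ 345.5 -268.6] sz [23.5 22.7] ang 71.4 hsv [ 14 177 217]
```

>>> apply_moves([
  [[0,-1,25,0,0,0],[0,0,30,0,0,0],[0,0,20,0,0,0],[0,0,12,0,0,0],[0,0,6.5,0,0,0],[0,0,0,0,0,0],[0,0,0,0,0,0]],
])

```text
time: 16.9
position: [0.465, -0.2772, 0.1312]
ee_rot: [0.001, 0.707, 0.707, 0.0]
wrist_force: [0.2, -0.8, -0.1]
finger_gap: 0.553
gripper_force: 0.0
```

>>> apply_moves([
  [[0,0,0,0,0,0],[0,0,0,0,0,0],[0,0,0,0,0,0],[0,0,0,0,0,0],[0,0,0,0,0,0],[0,0,0,0,0,0]],
], fingers=0.0)

```text
time: 17.5
position: [0.4645, -0.2769, 0.1306]
ee_rot: [0.0, 0.707, 0.707, 0.0]
wrist_force: [0.3, -0.1, 1.8]
finger_gap: 0.25
gripper_force: 30.0
```

>>> apply_moves([
  [[0,0,-20,0,0,0],[0,0,-35,0,0,0],[0,0,-35,0,0,0],[0,0,0,0,0,0],[0,0,0,0,0,0]],
])

```text
time: 18.0
position: [0.4644, -0.2769, 0.2203]
ee_rot: [0.0, 0.707, 0.707, 0.0]
wrist_force: [-0.1, 0.1, -1.2]
finger_gap: 0.248
gripper_force: 30.0
```

>>> apply_moves([
  [[20,10.1,0,0,0,0],[35,10.1,0,0,0,0],[39,10.1,0,0,0,0],[39,10.1,0,0,0,0],[39,10.1,0,0,0,0],[39,10.1,0,0,0,0],[39,10.1,0,0,0,0],[39,10.1,0,0,0,0],[39,10.1,0,0,0,0],[39,10.1,0,0,0,0],[39,10.1,0,0,0,0],[39,10.1,0,0,0,0],[39,10.1,0,0,0,0],[39,10.1,0,0,0,0],[39,10.1,0,0,0,0],[25,10.1,0,0,0,0],[0,0,0,0,0,0],[0,0,0,0,0,0],[0,0,0,0,0,0]],
])

```text
time: 19.9
position: [0.6254, 0.3089, 0.2184]
ee_rot: [-0.0, 0.707, 0.707, -0.002]
wrist_force: [0.3, -0.3, -0.6]
finger_gap: 0.247
gripper_force: 30.0
```

```bash
python3 -c "
from h import *
held(.627,.3106)"
```

```text
wrist held 5754 [624.9 310.1] [78.  77.7] 45.7
wrist blk 3407 [631.7 328.7] [ 63.5 100.1] 76.9
side held 328 [618.3 312.1] [78.1 68.2] 33.2
side blk 977 [623.8 308.7] [101.8 101.8] 75.7
scene held 321 [632.4 310.5] [69.3 75.2] 19.3
scene blk 796 [630.7 310.4] [101.2 104.7] 75.9
```

>>> apply_moves([
  [[0,1.5,25,0,0,0],[0,0,25,0,0,0],[0,0,15,0,0,0],[0,0,7,0,0,0],[0,0,3,0,0,0],[0,0,1.5,0,0,0],[0,0,0,0,0,0],[0,0,0,0,0,0],[0,0,0,0,0,0]],
])

```text
time: 20.95
position: [0.6278, 0.3103, 0.1447]
ee_rot: [0.0, 0.707, 0.707, 0.001]
wrist_force: [-1.2, -0.7, -0.5]
finger_gap: 0.248
gripper_force: 30.0
```

>>> apply_moves([
  [[0,0,0,0,0,0],[0,0,0,0,0,0],[0,0,0,0,0,0],[0,0,0,0,0,0],[0,0,0,0,0,0]],
], fingers=0.55)

```text
time: 21.45
position: [0.6275, 0.3101, 0.1438]
ee_rot: [0.0, 0.707, 0.707, 0.0]
wrist_force: [0.6, -0.2, 0.1]
finger_gap: 0.547
gripper_force: 0.0
```

>>> apply_moves([
  [[0,0,-15,0,0,0],[0,0,-30,0,0,0],[0,0,-35,0,0,0],[0,0,0,0,0,0],[0,0,0,0,0,0]],
])

```text
time: 21.95
position: [0.628, 0.3104, 0.2263]
ee_rot: [0.001, 0.707, 0.707, 0.002]
wrist_force: [-0.6, 0.4, 0.2]
finger_gap: 0.551
gripper_force: 0.0
```

```bash
python3 -c "
from h import *
held(.627,.3106,.036,.046);run('wrist',80)"|head -12
```

```text
wrist held 4626 [627.9 309.9] [80.3 80. ] 89.6
wrist blk 3194 [627.4 310.9] [ 99.7 100.1] 76.6
side held 377 [623.4 310.6] [75.8 76.5] 30.0
side blk 471 [624.  309.9] [100.2 102.7] 77.1
scene held 267 [633.7 311.3] [71.4 73.7] 13.2
scene blk 376 [630.4 310. ] [101.6 105.1] 77.2
wrist
high px [136  13] n 1628 xyz [497.6 459.4  65. ] rect c [492.1 463.1] sz [56.  12.9] ang 16.2 hsv [ 19  35 250]
high px [315 209] n 795 xyz [627.6 314.   77.7] rect c [627.9 310.6] sz [22.9 23.1] ang 65.6 hsv [ 17 162 251]
body px [170  22] n 490 xyz [506.4 464.7  29.8] rect c [498.1 466. ] sz [55.6 12.9] ang 28.6 hsv [ 20  34 251]
blk px [180  26] n 395 xyz [507.8 466.3  12.7] rect c [499.2 468.6] sz [59.9 15.1] ang 32.6 hsv [ 13 214 183]
blk px [315 177] n 3266 xyz [625.6 341.3  12.9] rect c [627.4 311. ] sz [ 99.8 100.2] ang 76.6 hsv [ 29  70 255]
```

Large round placed. The small one, at about (638.5,-75.8), comes next: 10.5 mm in x and -386 mm in y from here.

>>> apply_moves([
  [[-21,1,0,0,0,0],[-35,1,0,0,0,0],[-39,1,0,0,0,0],[-39,1,0,0,0,0],[-39,1,0,0,0,0],[-39,1,0,0,0,0],[-39,1,0,0,0,0],[-39,1,0,0,0,0],[-39,1,0,0,0,0],[-35,1,0,0,0,0],[-22,0,0,0,0,0],[0,0,0,0,0,0],[0,0,0,0,0,0],[0,0,0,0,0,0]],
])

```text
time: 23.55
position: [0.6371, -0.0751, 0.2234]
ee_rot: [-0.0, 0.707, 0.707, -0.0]
wrist_force: [-0.4, -0.3, 0.4]
finger_gap: 0.549
gripper_force: 0.0
```

```bash
python3 -c "
from h import *
run('wrist',80)"
```

```text
wrist
high px [97  3] n 190 xyz [468.4  87.7  51.7] rect c [468.   88.6] sz [17.7  4.1] ang 15.8 hsv [ 14 174 154]
high px [393 128] n 771 xyz [700.7  -5.8  66.2] rect c [702.9  -5.7] sz [23.  22.9] ang 54.1 hsv [ 87 249 221]
high px [316 209] n 643 xyz [639.2 -73.6  66.1] rect c [638.9 -76. ] sz [22.7 23. ] ang 82.4 hsv [ 14 177 225]
body px [136  21] n 615 xyz [490.5  79.6  28.7] rect c [475.5  81.6] sz [72.2 15.7] ang 19.3 hsv [ 16  39 174]
body px [316 196] n 1118 xyz [638.4 -69.1  28.8] rect c [639.5 -76.4] sz [48.7 47.8] ang 89.8 hsv [ 25  10 251]
body px [298 343] n 462 xyz [ 620.  -240.7   28.8] rect c [ 621. -241.] sz [19.7 63.4] ang 85.1 hsv [ 16  39 166]
black px [148  27] n 204 xyz [491.7  78.   13.6] rect c [478.   81.1] sz [75.6 19.6] ang 22.7 hsv [25  9 53]
black px [142 193] n 1638 xyz [459.2 -71.4  13.5] rect c [459.1 -71.9] sz [48.  47.4] ang 26.4 hsv [15 10 50]
blk px [138  46] n 4813 xyz [476.2  66.3  13. ] rect c [467.9  75.8] sz [101.1  56. ] ang 3.8 hsv [ 22 116 252]
blk px [493 161] n 1433 xyz [816.8 -37.6  13.8] rect c [819.8 -39.4] sz [174.7  12.3] ang 81.0 hsv [ 16 136 215]
blk px [143 190] n 9104 xyz [460.7 -68.   12.9] rect c [459.1 -71.6] sz [100.8 100.1] ang 10.0 hsv [ 23 114 253]
blk px [297 330] n 2036 xyz [ 616.7 -236.    12.7] rect c [ 618.4 -241.8] sz [ 50.6 110.7] ang 88.6 hsv [ 22 115 252]
blk px [ 99 345] n 226 xyz [ 381.9 -258.1   11.6] rect c [ 380.2 -260.5] sz [ 7.7 42.3] ang 14.0 hsv [144 155 133]
```

>>> apply_moves([
  [[-1,2,25,0,0,0],[0,0,30,0,0,0],[0,0,20,0,0,0],[0,0,12,0,0,0],[0,0,6,0,0,0],[0,0,0,0,0,0],[0,0,0,0,0,0]],
])

```text
time: 24.3
position: [0.6401, -0.0767, 0.132]
ee_rot: [0.001, 0.707, 0.707, 0.001]
wrist_force: [1.0, 0.4, -1.0]
finger_gap: 0.557
gripper_force: 0.0
```

>>> apply_moves([
  [[0,0,0,0,0,0],[0,0,0,0,0,0],[0,0,0,0,0,0],[0,0,0,0,0,0],[0,0,0,0,0,0],[0,0,0,0,0,0]],
], fingers=0.0)

```text
time: 24.9
position: [0.6395, -0.077, 0.1311]
ee_rot: [0.0, 0.707, 0.707, 0.0]
wrist_force: [-0.8, -0.3, 1.9]
finger_gap: 0.248
gripper_force: 30.0
```

>>> apply_moves([
  [[0,0,-20,0,0,0],[0,0,-35,0,0,0],[0,0,-35,0,0,0],[0.9,-20,0,0,0,0],[0.9,-35,0,0,0,0],[0.9,-35,0,0,0,0],[0.9,-35,0,0,0,0],[0.8,-35,0,0,0,0],[0,-20,0,0,0,0],[0,0,0,0,0,0],[0,0,0,0,0,0],[0,0,0,0,0,0]],
])

```text
time: 26.1
position: [0.4602, -0.0725, 0.2207]
ee_rot: [0.0, 0.707, 0.707, 0.0]
wrist_force: [-0.1, -0.4, -0.8]
finger_gap: 0.251
gripper_force: 30.0
```

```bash
python3 -c "
from h import *
held(.459,-.0717)"
```

```text
wrist held 1223 [460. -59.] [46.5 22.8] 3.8
wrist blk 6014 [458.4 -71. ] [100.3  99.3] 9.9
side held 58 [456.6 -65.6] [45.  33.6] 13.6
side blk 501 [454.8 -72.1] [ 99.7 106. ] 9.3
scene held 44 [470.8 -64.5] [30.1 40.1] 39.6
scene blk 549 [462.9 -78.5] [106.3 115.8] 8.3
```

>>> apply_moves([
  [[0,-1.2,25,0,0,0],[0,0,25,0,0,0],[0,0,15,0,0,0],[0,0,7,0,0,0],[0,0,3,0,0,0],[0,0,1.5,0,0,0],[0,0,0,0,0,0],[0,0,0,0,0,0],[0,0,0,0,0,0]],
])

```text
time: 27.15
position: [0.4586, -0.0726, 0.145]
ee_rot: [0.001, 0.707, 0.707, 0.0]
wrist_force: [-0.1, -1.0, -0.5]
finger_gap: 0.249
gripper_force: 30.0
```

>>> apply_moves([
  [[0,0,0,0,0,0],[0,0,0,0,0,0],[0,0,0,0,0,0],[0,0,0,0,0,0],[0,0,0,0,0,0]],
], fingers=0.55)

```text
time: 27.65
position: [0.4583, -0.0725, 0.1443]
ee_rot: [0.0, 0.707, 0.707, 0.0]
wrist_force: [-0.1, 0.4, -0.1]
finger_gap: 0.546
gripper_force: 0.0
```

>>> apply_moves([
  [[0,0,-15,0,0,0],[0,0,-30,0,0,0],[0,0,-40,0,0,0],[0,0,-40,0,0,0],[0,0,-40,0,0,0],[0,0,-20,0,0,0],[0,0,0,0,0,0],[0,0,0,0,0,0],[0,0,0,0,0,0],[0,0,0,0,0,0]],
])

```text
time: 28.65
position: [0.4577, -0.0723, 0.327]
ee_rot: [-0.002, 0.707, 0.707, -0.001]
wrist_force: [-0.1, -0.2, -0.2]
finger_gap: 0.552
gripper_force: 0.0
```

```bash
python3 -c "
from h import *
for n,x,y in (('small',.459,-.0717),('large',.6273,.3108),('square',.622,-.2703),('oblong',.4665,.098)): print(n); held(x,y,.034,.046)
cv2.imwrite('pics/scene9.png',env.camera('scene')['color'][:,:,::-1])
run('wrist',80)"
```

```text
small
wrist held 722 [458.3 -71.7] [46.9 47.7] 0.7
wrist blk 3948 [458.5 -71.2] [100.1 100.2] 9.9
side held 66 [456.5 -68.2] [38.1 43.6] 85.0
side blk 381 [455.  -72.9] [ 99.7 104.5] 10.5
scene held 42 [466.2 -68.3] [37.7 39.5] 31.1
scene blk 374 [461.4 -70.9] [103.4 101.2] 10.2
large
side held 395 [624.4 310. ] [76.3 77.4] 27.7
side blk 466 [623.8 308.9] [102.4 101.9] 75.9
scene held 332 [631.7 311.6] [74.6 73.1] 20.0
scene blk 380 [630.4 310.3] [101.3 102.6] 76.3
square
side held 116 [ 620.4 -271.9] [64.5 70.7] 13.6
side blk 201 [ 616.2 -268.4] [ 98.4 107.6] 13.5
scene held 166 [ 626.9 -270.8] [67.3 63.4] 16.1
scene blk 297 [ 626.3 -269.4] [101.3 102.3] 14.3
oblong
wrist held 2224 [464.8  99.1] [85.5 45.6] 3.6
wrist blk 3862 [466.1  98.3] [100.1 100.2] 3.7
side held 203 [462.3 100.1] [83.1 46.8] 8.2
side blk 359 [462.8  99.7] [100.2  97.8] 4.0
scene held 121 [472.8 100.2] [80.1 40.7] 7.7
scene blk 394 [470.1  97.9] [103.3 100.7] 3.1
wrist
high px [320  31] n 582 xyz [464.8  95.1  77.7] rect c [464.8  98.5] sz [23.  23.2] ang 19.0 hsv [ 14 176 223]
high px [517 130] n 507 xyz [696.9  -4.7  64.9] rect c [702.   -5.4] sz [22.6 23.4] ang 87.0 hsv [ 87 255 183]
high px [314 185] n 366 xyz [458.8 -68.9  77.8] rect c [458.5 -71.5] sz [22.7 22.7] ang 84.4 hsv [ 14 176 227]
body px [319  59] n 93 xyz [464.7  78.2  26.7] rect c [464.8  79.8] sz [66.4  4.9] ang 2.0 hsv [ 18  33 190]
blk px [320  48] n 3866 xyz [466.4  77.8  13. ] rect c [466.2  98.2] sz [100.   99.9] ang 3.6 hsv [ 23 111 254]
blk px [575 157] n 1015 xyz [815.9 -41.7  13.5] rect c [819.8 -38.8] sz [175.6  12.4] ang 81.4 hsv [ 16 136 208]
blk px [482 129] n 151 xyz [683.2  -3.6  12.9] rect c [688.7  -4.9] sz [44.9 19.3] ang 88.8 hsv [ 87 253 136]
blk px [314 174] n 3922 xyz [458.8 -61.8  12.8] rect c [458.5 -71.2] sz [100.1 100.2] ang 10.0 hsv [ 24 110 254]
```

View pics/scene9.png

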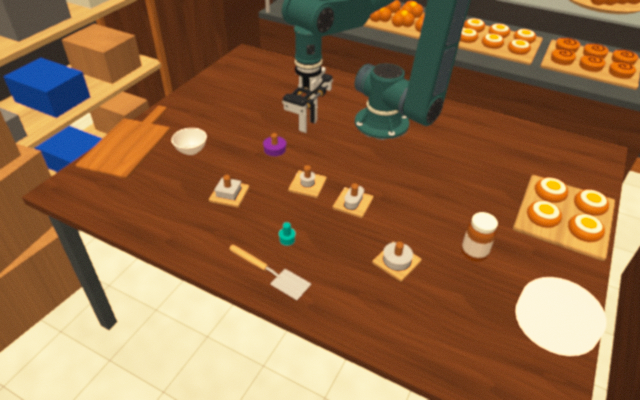

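The view shows all four cutters on their own blocks: square (229,188), small (307,179), oblong (353,198) and large (398,256). The jar, the bowl and the look-alikes haven't moved.

```bash
python3 -c "
from rig import env
print(env.sign_off())"
```

```text
the job is handed in; nothing more can be done
None
```

All four cutters stand on their own blocks, within about 3 mm of centre and about 1° of their outlines by the camera measurements, with the jar and bowl untouched; the job is handed in at about 29 s of robot time, and no verdict was returned.

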